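# Move the snap-fit cover to the next staining box

### The job

Gently squeeze the two thin side tabs of the cover together to free it from the finished staining box, lift it off without prying, and fit it on the open box that holds the slides. Keep the tabs squeezed while you press it gently down on that box's springy seal, then let both catches spring out so that the cover stays latched under the seal's pressure. Leave everything else where it stands.

Things in the scene. Friction and masses are not known exactly. Their poses are not given: they have to be found in the camera images.
- cover: white loose cover, about 0.1 kg: plate 120 (x) x 82 (y) x 5 mm, origin at the centre of the plate's underside, z up. Rib 60 x 30 mm on its middle, top at z = 17 mm. At x = 0 two upright spring tabs, at +y and -y, each 26 mm wide (x), 5 mm thick, top at z = 40 mm; outer faces 60 mm apart at rest, 48 mm squeezed. Fits either way round. Starts latched on box_done
- cover_pin (a point): lowest point of the +x +y pin of the cover. Four round-ended pins 11.2 mm across, at x = +-51.3, y = +-31.3 mm of the cover, reach to 20 mm below its plate and fit inside the box's corners with 1.6 mm play
- tab_l (a joint): how far the tab on the cover's +y side is pressed in towards the middle, m: 0 sprung out, 0.006 fully pressed. Needs 6 N to start and 12 N to press fully, plus a few N of catch friction. The catch is clear of its ledge beyond about 0.004
- tab_r (a joint): the same for the tab on the cover's -y side. The tabs are thin plastic: 20 to 50 N a side holds the cover safely, over 60 N a side crushes them
- tab_l_pad (a point): middle of the outer gripping face of the +y tab, 28 mm above the plate's underside; moves with the tab
- tab_r_pad (a point): middle of the outer gripping face of the -y tab
- tab_l_nose (a point): upper tip of the +y tab's catch nose, square, 6 mm high, pointing outward: its top 12 mm below the plate's underside, its tip 35 mm from the cover's middle at rest, 29 mm squeezed. It does not snap past a collar ledge by itself: only with the tab squeezed. It springs out under the ledge once the plate's underside is less than 1.8 mm above the collar's rim
- box_done: the finished staining box, clear, empty, fixed to the bench, 124 (x) x 84 (y) mm, with a grey collar 130 x 90 mm round its mouth, collar rim 55 mm high; origin at the centre of its underside, z up, x along its long side. Wears the cover at the start and is left open. Seal and ledges as on box_next
- box_next: the same kind of box, fixed to the bench, open, with a flat rack of slides on its floor; origin at the centre of its underside, z up, x along its long side. Its collar is set higher, by an amount nobody measured: the collar's rim lies anywhere from 55 to 67 mm above the bench (rigid). Feel for it: 8 to 15 N of push is ample, over 25 N in all is too much
- next_mouth (a point): middle of box_next's mouth 55 mm above its underside (fixed to the box, not to the collar). The inside of the collar is 117 x 77 mm; a ledge 40 mm long stands 7 mm in from each long side, faces 63 mm apart, underside 10.2 mm below the collar's rim. On the rim a black spring seal stands 4 mm proud and sinks flush: yields from 2 N, 4.6 N at latching height, 7 N flush, then rigid
- vial: small amber vial 28 mm across, 50 mm high, loose, between the boxes; bystander, origin at its base
- beaker: glass beaker 68 mm across, 85 mm high, loose, at the left; bystander, origin at its base
- stain: bottle 64 mm across, 130 mm high, loose, beyond the boxes; bystander, origin at its base
There are look-alikes about, which are no part of the job. Leave any blue or pink look-alike of the cover alone.

How it is judged:
By the outcome, as a careful person would: the job done as asked, in the order asked, and still so for the second after the job is handed in, with the robot touching nothing.
It also fails if it takes over 70 s, if anything falls off the work surface, if the arm or the gripper's body presses on something with over 40 N, if the wrist force passes 120 N, or if a joint passes its speed limit or range.

### The arm

A 6-joint arm with a two-finger parallel gripper is mounted at the origin on the work surface. World frame = base frame: x ahead of the robot, y to its left, z up, the work surface at z = 0. Lengths are in m, angles in rad, forces in N, time in s.
With the tool pointing down it reaches from about 0.25 to 0.775 m from the base axis. Payload 8.9 kg.
Tool frame: the origin (TCP) lies on the front face of the gripper's body, between the roots of the fingers; the fingertips stand 73 mm ahead of it and the grasp point (between the pads) lies 54 mm ahead of it; z points along the fingers, y is the line along which they close (so a half turn about z gives the same grasp; the last joint's range is limited). The gripper opens to 85 mm and grips with 20 to 120 N. Pads are 22 mm wide; open, the fingers measure 114 mm over their backs; the gripper's body (76 mm by 85 mm) begins 54 mm behind the grasp point. The pads swing forward as they close: fully open they stand 13 mm farther back than shut.
Start: joints at [-1.373, 0.291, -0.153, 1.127, 0, 1.431], TCP at [0.173, -0.496, 0.304] pointing down, gripper open.
Joint ranges: [-2.52, 2.52], [-0.91, 1.74], [-1.3, 1.37], [-1.96, 2.02], [-1.52, 1.47], [-3.14, 3.14]. Speed limits (rad/s): [2.22, 2.22, 2.79, 3.14, 3.14, 3.14].

### API

Orientations are given as a unit quaternion [w, x, y, z].
In Python, from rig import ctrl gives the robot as it stands.
- The arm moves only by the tool servo_tool, never from a script. Its argument "plan" is a list that holds one entry, the list of rows, each a list of 6 numbers: the shift along the tool's x, y, z in m, then the turn, a rotation vector about the tool's x, y, z in units of 5 degrees (1.0 is 5 degrees). A call has exactly 5 rows; each row is the pose to reach, as a shift and turn from the pose commanded when the call began, along the tool's axes at that moment; what a row does not reach only later rows make up. A row lasts 1/8 s, in which the tool goes at most 62.5 mm and 10.7 degrees, less where a joint would pass 70% of its speed; a pose out of reach is approached as far as the arm can. A call with a gripper value outside its range is refused whole. "gripper" is the closure, from -1 (fully open) to 1 (shut), set as the call begins (left out, the last holds). The fingers move at their own pace and stop on an object; "force" is the grip in N (left out, the last holds). Time passes only in rows, so rows that repeat a pose let the fingers close, or fill a call up. It gives the time, the measured TCP pose, the force, the opening and the grip force at its end, in the units of the state.
- ctrl.observe(): the state, without advancing time (a new reading comes with each control period).
- ctrl.grab_frame(name): name is "scene" or "top" or "wrist"; returns the picture (480x640x3 uint8, red, green, blue); there is no depth.
- ctrl.get_calibration(name): a dict with "K" (3x3 intrinsics, pixels), "extrinsics" (4x4, takes a point from camera to world coordinates). Camera axes: x right, y down, z forward; pixel columns grow to the right and rows downward; lengths in m; the calibration is good to about 2 mm. A picture is of the moment at which its call begins: read the wrist's pose just before it. get_calibration takes no time and is no camera call; for the wrist camera it gives the pose at the moment of the call.
- ctrl.job_done(): hands the job in; it is judged then, once.
The state is a dict: "time": time; "joints": joint angles; "qd": joint speeds; "joint_torque": joint torques, N m; "ee_pos": TCP position; "tcp_rot": TCP orientation; "ft_force": force on the tool from outside, world axes, zero at the start; "wrist_torque": the same for the moment, N m; "opening": finger opening in m; "grasp_force": force on a finger pad.
Only numpy, scipy, OpenCV 4.12 (cv2) and the standard library are available. Lean on these libraries where they do the work, as an engineer would, in place of code of your own. Each camera call takes 0.05 s, during which the arm holds its last target. There are 200 camera calls.

## Working session

There is one attempt and no reset: what is moved stays moved. The work goes in short steps, Python scripts to look and compute and a tool call to move; the robot and the scene stay as the last step left them, time stands still between calls to the robot, and variables do not carry over. Pictures are saved under pics/ and viewed, at most 10 in all, crops included, and the job is handed in when it is done.

Besides the shell and the picture viewer there is one more tool, called after ">>>" as name([rows], argument=value, ...), one row to a line, values as JSON. servo_tool: Moves the arm, as the interface text tells. Its arguments: {"type":"object","properties":{"plan":{"type":"array","items":{"type":"array","items":{"type":"array","items":{"type":"number"}}}},"gripper":{"type":"number"},"force":{"type":"number"}},"required":["plan"]}

```bash
mkdir -p pics; ls
python3 - <<'E'
from rig import ctrl
import cv2,numpy as np
s=ctrl.observe();print(s)
for n in("top","scene"):
    im=ctrl.grab_frame(n);cv2.imwrite(f"pics/{n}0.png",im[:,:,::-1])
    c=ctrl.get_calibration(n);print(n,np.round(c["K"],1).tolist(),np.round(c["extrinsics"],4).tolist())
E
```

```text
pics
{'time': 0.0, 'joints': array([-1.37328347e+00,  2.91278881e-01, -1.54132016e-01,  1.12669638e+00,
       -2.91726857e-05,  1.43148833e+00]), 'qd': array([ 0.00184001,  0.00065504, -0.00183567, -0.0014908 ,  0.000672  ,
       -0.00120082]), 'joint_torque': array([ 5.41338559e-04, -5.37138641e+01,  3.31369078e+01,  1.59480813e-02,
       -2.81187449e-04, -3.31516169e-06]), 'ee_pos': array([ 0.17343018, -0.49515903,  0.30333085]), 'tcp_rot': array([-6.54773310e-04,  9.85852235e-01,  1.67615453e-01, -3.36533938e-05]), 'ft_force': array([-0.57795139,  0.29575549,  0.37067799]), 'wrist_torque': array([ 0.05535731,  0.03083339, -0.00631176]), 'grasp_force': 0.0, 'opening': 0.08521881580458647}
top [[498.5, 0.0, 315.1], [0.0, 498.5, 234.7], [0.0, 0.0, 1.0]] [[-0.0103, -0.9984, 0.0554, 0.4696], [-0.9998, 0.0094, -0.016, 0.1862], [0.0154, -0.0556, -0.9983, 1.1391], [0.0, 0.0, 0.0, 1.0]]
scene [[455.7, 0.0, 306.1], [0.0, 455.7, 237.3], [0.0, 0.0, 1.0]] [[0.4955, 0.6932, -0.5234, 1.0231], [0.8685, -0.386, 0.311, -0.1276], [0.0136, -0.6087, -0.7933, 0.8494], [0.0, 0.0, 0.0, 1.0]]
```

View pics/top0.png

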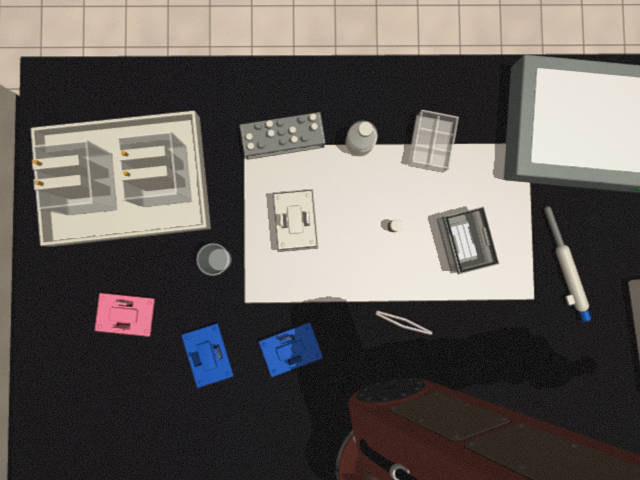

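View pics/scene0.png

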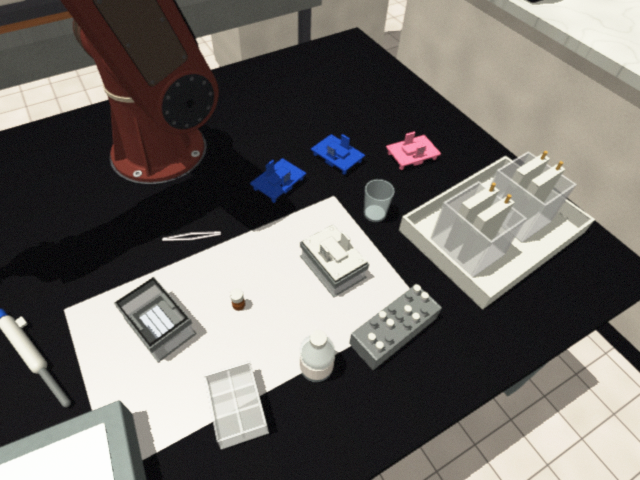

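The top view shows the white cover on box_done at about (295,220), with its tabs left and right. box_next (dark, with slides) is at about (468,240), turned by about 15°. The vial is at (393,226).

```bash
cat > h.py <<'E'
from rig import ctrl
import cv2,numpy as np
from scipy.spatial.transform import Rotation as R
def cast(c,uv,z):
    uv=np.atleast_2d(np.asarray(uv,float));E=c["extrinsics"]
    d=np.c_[uv,np.ones(len(uv))]@np.linalg.inv(c["K"]).T@E[:3,:3].T
    return E[:3,3]+d*((z-E[2,3])/d[:,2])[:,None]
def tool(s):
    q=np.array(s["tcp_rot"]);return R.from_quat(np.r_[q[1:],q[0]])
def goal(s,p,yaw):
    """shift in tool axes and turn (5deg units); goal tool down, tool y axis at world angle yaw (mod pi)"""
    r=tool(s);y=r.as_matrix()[:,1];a=np.arctan2(y[1],y[0])
    yaw=a+(yaw-a+np.pi/2)%np.pi-np.pi/2
    Y=np.array([np.cos(yaw),np.sin(yaw),0]);Z=np.array([0,0,-1.]);X=np.cross(Y,Z)
    g=R.from_matrix(np.c_[X,Y,Z])
    return np.round(r.inv().apply(np.array(p)-s["ee_pos"]),4),np.round(np.degrees((r.inv()*g).as_rotvec())/5,3)
E
python3 - <<'E'
from h import *
c=ctrl.get_calibration("top")
print(cast(c,[[295,220],[468,240],[393,226]],.06))
# visible edges
print("cover plate corners",cast(c,[[274,192],[313,190],[318,247],[279,250]],.06))
w=ctrl.get_calibration("wrist");s=ctrl.observe();r=tool(s)
print(w["K"],r.as_matrix().T@w["extrinsics"][:3,:3],r.inv().apply(w["extrinsics"][:3,3]-s["ee_pos"]))
print(r.as_matrix())
E
```

```text
[[ 0.56187057  0.21232251  0.06      ]
 [ 0.51481101 -0.16383329  0.06      ]
 [ 0.54686578 -0.00069112  0.06      ]]
cover plate corners [[0.6234035  0.2575054  0.06      ]
 [0.62710367 0.17259114 0.06      ]
 [0.50276528 0.16300883 0.06      ]
 [0.49710323 0.2474242  0.06      ]]
[[414.84057996   0.         323.1203729 ]
 [  0.         414.84057996 241.03174377]
 [  0.           0.           1.        ]] [[-4.46192363e-04 -9.60350509e-01 -2.78795089e-01]
 [ 9.99999804e-01 -3.05841716e-04 -5.46914325e-04]
 [ 4.39962282e-04 -2.78795278e-01  9.60350456e-01]] [ 0.07149442  0.00064416 -0.06926301]
[[ 9.43824196e-01  3.30447923e-01 -2.41103668e-04]
 [ 3.30447979e-01 -9.43823536e-01  1.12516780e-03]
 [ 1.44250046e-04 -1.14163281e-03 -9.99999338e-01]]
```

Run:
```python
from h import *
s=ctrl.observe()
print(goal(s,[.515,-.164,.28],np.radians(-76.4)))
```

```text
(array([ 0.4318, -0.1997,  0.0237]), array([-1.300e-02, -1.000e-03,  1.139e+00]))
```

>>> servo_tool([
  [[0.05, -0.025, 0.0, 0, 0, 0.3], [0.1, -0.05, 0.01, 0, 0, 0.6], [0.15, -0.075, 0.015, 0, 0, 0.9], [0.2, -0.1, 0.02, 0, 0, 1.14], [0.25, -0.12, 0.024, 0, 0, 1.14]],
], gripper=-1, force=35)

```text
time: 0.72
ee_pos: [0.3707, -0.298, 0.2796]
tcp_rot: [-0.0, 0.993, 0.118, -0.0]
ft_force: [0.5, 0.3, -0.3]
opening: 0.0857
grasp_force: 0.0
```

>>> servo_tool([
  [[0.055, -0.01, 0, 0, 0, 0], [0.11, -0.02, 0, 0, 0, 0], [0.16, -0.035, 0, 0, 0, 0], [0.2, -0.045, 0, 0, 0, 0], [0.2, -0.045, 0, 0, 0, 0]],
])

```text
time: 1.35
ee_pos: [0.5554, -0.2072, 0.279]
tcp_rot: [-0.0, 0.993, 0.12, -0.0]
ft_force: [0.0, -0.6, 0.2]
opening: 0.0856
grasp_force: 0.0
```

Run:
```python
from h import *
s=ctrl.observe();print(s["time"],s["ee_pos"],s["ft_force"])
c=ctrl.get_calibration("wrist");im=ctrl.grab_frame("wrist")
np.savez("n1.npz",im=im,K=c["K"],extrinsics=c["extrinsics"]);cv2.imwrite("pics/n1.png",im[:,:,::-1])
```

```text
1.35 [ 0.55536926 -0.20721426  0.27902518] [ 0.00701238 -0.58159563  0.24396877]
```

View pics/n1.png

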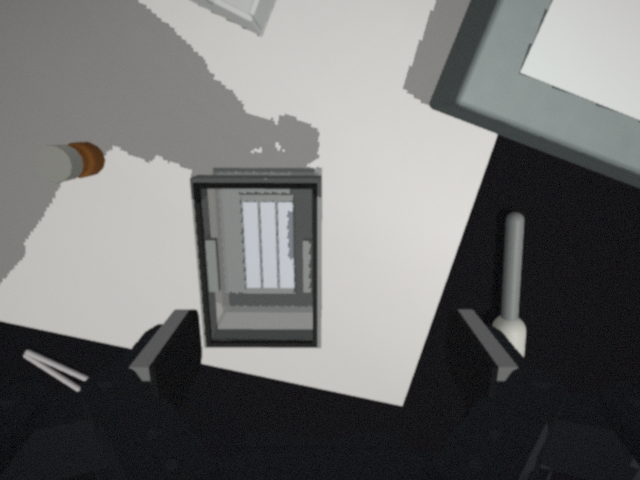

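box_next's grey collar and black seal are at about (192–322, 175–348), with the slides inside. The vial is at (85,158), well clear of the box.

Run:
```python
from h import *
d=np.load("n1.npz");im=d["im"]
x=cv2.resize(im[155:365,175:340],None,fx=3.6,fy=2.8*1,interpolation=cv2.INTER_NEAREST)
x=cv2.resize(im[155:365,175:340],None,fx=2.8,fy=2.8,interpolation=cv2.INTER_NEAREST)
cv2.imwrite("pics/n1c.png",x[:,:,::-1])
g=im.mean(2).astype(int)
for r in(200,260,320):print(r,g[r,185:225].tolist(),g[r,295:330].tolist())
for c in(230,260,290):print(c,g[160:200,c].tolist(),g[325:356,c].tolist())
```

```text
200 [198, 197, 198, 198, 197, 192, 170, 137, 106, 68, 32, 29, 22, 19, 12, 29, 50, 66, 74, 73, 76, 77, 88, 110, 124, 126, 127, 127, 126, 123, 119, 114, 114, 115, 118, 122, 126, 129, 131, 134] [79, 82, 82, 81, 81, 85, 83, 81, 84, 85, 82, 84, 82, 84, 81, 82, 70, 57, 42, 41, 39, 67, 107, 134, 142, 144, 157, 185, 203, 208, 208, 209, 209, 208, 208]
260 [196, 196, 196, 197, 197, 195, 196, 197, 197, 196, 193, 177, 142, 115, 84, 49, 39, 39, 35, 33, 61, 98, 119, 130, 130, 131, 133, 132, 132, 132, 126, 109, 90, 86, 103, 112, 111, 114, 119, 124] [78, 80, 81, 84, 84, 85, 84, 100, 121, 136, 139, 139, 136, 135, 120, 98, 77, 62, 46, 36, 42, 66, 103, 134, 139, 148, 169, 193, 202, 204, 204, 204, 205, 204, 204]
320 [18, 29, 26, 19, 19, 18, 20, 18, 5, 19, 11, 13, 32, 83, 150, 184, 178, 146, 112, 72, 38, 37, 40, 35, 33, 51, 65, 75, 75, 75, 81, 99, 117, 129, 126, 127, 127, 133, 135, 138] [137, 138, 137, 139, 137, 138, 136, 136, 138, 138, 138, 139, 139, 139, 140, 139, 133, 113, 70, 42, 43, 65, 103, 129, 137, 150, 177, 195, 201, 201, 200, 201, 201, 201, 200]
230 [132, 131, 133, 133, 131, 129, 128, 111, 93, 
[... 221 characters left out ...]
, 45, 81, 138, 177, 193, 194, 195, 195, 195, 194, 194]
260 [133, 133, 133, 133, 132, 131, 129, 118, 101, 83, 85, 88, 97, 104, 103, 85, 70, 67, 73, 81, 85, 78, 62, 40, 26, 24, 22, 45, 87, 121, 133, 133, 123, 102, 105, 124, 135, 136, 137, 135] [138, 139, 135, 128, 104, 75, 67, 69, 67, 67, 69, 67, 68, 57, 49, 39, 25, 21, 35, 40, 44, 82, 139, 178, 193, 197, 197, 196, 197, 196, 196]
290 [132, 134, 132, 134, 133, 134, 131, 118, 98, 85, 84, 92, 106, 111, 102, 88, 72, 66, 75, 83, 82, 79, 69, 46, 29, 27, 22, 30, 54, 82, 93, 96, 93, 88, 99, 122, 136, 138, 137, 136] [137, 138, 138, 126, 104, 76, 63, 64, 66, 67, 67, 67, 67, 64, 51, 39, 16, 26, 26, 36, 40, 70, 126, 171, 193, 196, 197, 198, 197, 197, 197]
```

View pics/n1c.png

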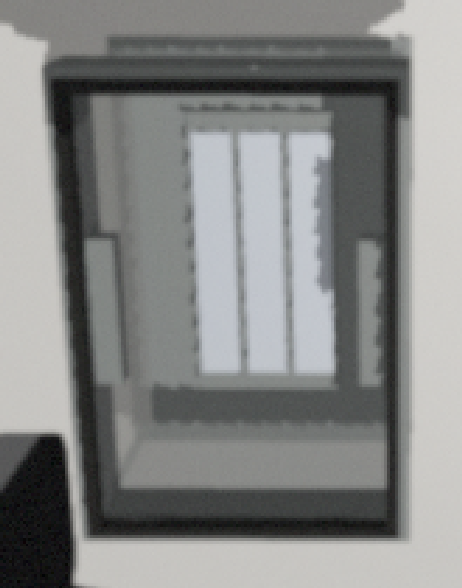

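The crop shows a clean black seal ring in the grey collar, with ledges left and right. I'll take a second view with a sideways baseline, then move on to the cover.

>>> servo_tool([
  [[0, -0.04, 0, 0, 0, 0], [0, -0.07, 0, 0, 0, 0], [0, -0.07, 0, 0, 0, 0], [0, -0.07, 0, 0, 0, 0], [0, -0.07, 0, 0, 0, 0]],
])

```text
time: 2.02
ee_pos: [0.5371, -0.1419, 0.2799]
tcp_rot: [0.0, 0.993, 0.118, -0.0]
ft_force: [-0.1, -0.0, 0.1]
opening: 0.0855
grasp_force: 0.0
```

```bash
cat >> h.py <<'E'
def quadlines(mask_cnt):
    """four side lines of a quad-like contour -> corners (ordered), robust to rounded corners"""
    box=cv2.boxPoints(cv2.minAreaRect(mask_cnt));P=mask_cnt[:,0].astype(float)
    poly=cv2.approxPolyDP(cv2.convexHull(mask_cnt),8,True)[:,0].astype(float)
    if len(poly)!=4: print("poly",len(poly)); poly=box.astype(float)
    L=[]
    for i in range(4):
        a,b=poly[i],poly[(i+1)%4];u=(b-a)/np.linalg.norm(b-a);n=np.array([-u[1],u[0]])
        t=(P-a)@u/np.linalg.norm(b-a);e=np.abs((P-a)@n)
        Q=P[(t>.15)&(t<.85)&(e<5)].astype(np.float32)
        vx,vy,x,y=cv2.fitLine(Q,cv2.DIST_HUBER,0,.01,.01).ravel()
        L.append(np.cross([x,y,1],[x+vx,y+vy,1]))
    C=[np.cross(L[i-1],L[i]) for i in range(4)]
    C=np.array([c[:2]/c[2] for c in C]);
    o=np.argsort(np.arctan2(*(C-C.mean(0)).T[::-1]));return C[o]
E
python3 - <<'E'
from h import *
s=ctrl.observe();print(s["time"],s["ee_pos"])
c=ctrl.get_calibration("wrist");im=ctrl.grab_frame("wrist")
np.savez("n2.npz",im=im,K=c["K"],extrinsics=c["extrinsics"]);cv2.imwrite("pics/n2.png",im[:,:,::-1])
for f in("n1.npz","n2.npz"):
    d=np.load(f);g=cv2.resize(cv2.cvtColor(d["im"],cv2.COLOR_RGB2GRAY),None,fx=4,fy=4,interpolation=cv2.INTER_CUBIC)
    m=(g<52).astype(np.uint8)
    cs,h=cv2.findContours(m,cv2.RETR_CCOMP,cv2.CHAIN_APPROX_NONE)
    for i,k in enumerate(cs):
        if cv2.contourArea(k)>80*100*16: print(f,i,h[0][i],cv2.contourArea(k)/16,np.array(cv2.boundingRect(k))/4)
E
```

```text
2.025 [ 0.53707604 -0.14188753  0.27986713]
n1.npz 0 [ 2 -1  1 -1] 18738.875 [193.   182.75 124.25 163.5 ]
n1.npz 1 [-1 -1 -1  0] 16315.625 [201.   187.25 113.5  153.5 ]
n1.npz 16 [-1 12 17 -1] 112042.28125 [  0.  134.5 640.  345.5]
n2.npz 8 [10  7  9 -1] 18833.15625 [292.75 179.25 123.   163.75]
n2.npz 9 [-1 -1 -1  8] 16054.15625 [297.75 183.5  111.75 152.75]
n2.npz 14 [19 13 15 -1] 103695.5 [  0.   130.25 640.   349.75]
```

Run:
```python
from h import *
D=[]
for f,(o,i) in(("n1.npz",(0,1)),("n2.npz",(8,9))):
    d=np.load(f);g=cv2.resize(cv2.cvtColor(d["im"],cv2.COLOR_RGB2GRAY),None,fx=4,fy=4,interpolation=cv2.INTER_CUBIC)
    cs,h=cv2.findContours((g<52).astype(np.uint8),cv2.RETR_CCOMP,cv2.CHAIN_APPROX_NONE)
    q=[(quadlines(cs[k])+.5)/4-.5 for k in(o,i)]
    D.append((d,q))
for name,sel in(("outer",lambda q:q[0]),("inner",lambda q:q[1]),("mid",lambda q:(q[0]+q[1])/2)):
    best=[]
    for z in np.arange(.050,.082,.004):
        P=[cast(d,sel(q),z)[:,:2] for d,q in D]
        best.append((np.linalg.norm((P[0]-P[1]).mean(0))*1e3,z))
        C=(P[0]+P[1])/2
        e=[np.linalg.norm(C[k]-C[k-1])*1e3 for k in range(4)]
        ln=(C[0]+C[1])/2-(C[2]+C[3])/2
        ctr=[p.mean(0) for p in P];ang=[]
        for p in P: v=(p[0]+p[1]-p[2]-p[3]);ang.append(np.degrees(np.arctan2(v[1],v[0])));v=(p[0]+p[3]-p[1]-p[2]);ang.append(np.degrees(np.arctan2(v[1],v[0])))
        print(name,round(z,3),np.round((P[0]-P[1]).mean(0)*1e3,2),np.round(np.r_[ctr[0],ctr[1]],4),np.round(e,1),np.round(ang,1))
s=ctrl.observe();print(goal(s,[.545,.21,.28],np.radians(-85.5)))
```

```text
poly 6
poly 6
outer 0.05 [-1.03  4.29] [ 0.5075 -0.1679  0.5086 -0.1722] [131.5  88.  131.2  87.8] [ 13.5 103.5  13.5 103.3]
outer 0.054 [-0.77  3.37] [ 0.5091 -0.1682  0.5099 -0.1716] [129.8  86.8 129.4  86.6] [ 13.5 103.5  13.5 103.3]
outer 0.058 [-0.51  2.44] [ 0.5107 -0.1685  0.5112 -0.171 ] [128.   85.6 127.7  85.4] [ 13.5 103.5  13.5 103.3]
outer 0.062 [-0.24  1.51] [ 0.5123 -0.1688  0.5125 -0.1704] [126.3  84.4 125.9  84.3] [ 13.5 103.5  13.5 103.3]
outer 0.066 [0.02 0.58] [ 0.5138 -0.1691  0.5138 -0.1697] [124.5  83.3 124.2  83.1] [ 13.5 103.5  13.5 103.3]
outer 0.07 [ 0.28 -0.35] [ 0.5154 -0.1695  0.5151 -0.1691] [122.7  82.1 122.4  81.9] [ 13.5 103.5  13.5 103.3]
outer 0.074 [ 0.54 -1.28] [ 0.517  -0.1698  0.5164 -0.1685] [121.   80.9 120.6  80.7] [ 13.5 103.5  13.5 103.3]
outer 0.078 [ 0.81 -2.2 ] [ 0.5186 -0.1701  0.5177 -0.1679] [119.2  79.7 118.9  79.6] [ 13.5 103.5  13.5 103.3]
inner 0.05 [-1.27  2.59] [ 0.5088 -0.1689  0.5101 -0.1715] [122.8  80.8 122.   82.9] [ 13.8 104.   13.7 103.2]
inner 0.054 [-1.    1.68] [ 0.5104 -0.1692  0.5114 -0.1708] [121.1  79.7 120.4  81.
[... 956 characters left out ...]
69   0.5119 -0.1706] [123.7  82.1 123.2  83. ] [ 13.7 103.7  13.6 103.3]
mid 0.062 [-0.36  0.69] [ 0.5129 -0.1693  0.5132 -0.17  ] [122.   81.  121.5  81.9] [ 13.7 103.7  13.6 103.3]
mid 0.066 [-0.1  -0.23] [ 0.5144 -0.1696  0.5145 -0.1694] [120.3  79.9 119.8  80.7] [ 13.7 103.7  13.6 103.3]
mid 0.07 [ 0.17 -1.14] [ 0.516  -0.1699  0.5158 -0.1687] [118.6  78.7 118.1  79.6] [ 13.7 103.7  13.6 103.3]
mid 0.074 [ 0.43 -2.06] [ 0.5176 -0.1702  0.5171 -0.1681] [116.9  77.6 116.4  78.5] [ 13.7 103.7  13.6 103.3]
mid 0.078 [ 0.7  -2.98] [ 0.5191 -0.1705  0.5184 -0.1675] [115.2  76.5 114.7  77.3] [ 13.7 103.7  13.6 103.3]
(array([ 8.990e-02, -3.402e-01, -2.000e-04]), array([ 0.002, -0.   ,  1.805]))
```

>>> servo_tool([
  [[0.02, -0.05, 0, 0, 0, 0], [0.04, -0.1, 0, 0, 0, 0], [0.06, -0.15, 0, 0, 0, 0], [0.08, -0.2, 0, 0, 0, 0], [0.1, -0.25, 0, 0, 0, 0]],
])

```text
time: 2.7
ee_pos: [0.576, 0.1268, 0.2798]
tcp_rot: [0.0, 0.993, 0.118, 0.0]
ft_force: [-0.2, -0.6, 1.0]
opening: 0.0855
grasp_force: 0.0
```

>>> servo_tool([
  [[0.019, -0.05, 0, 0, 0, 0.8], [0.038, -0.09, 0, 0, 0, 1.8], [0.038, -0.104, 0, 0, 0, 1.8], [0.038, -0.104, 0, 0, 0, 1.8], [0.038, -0.104, 0, 0, 0, 1.8]],
])

```text
time: 3.32
ee_pos: [0.5964, 0.1836, 0.28]
tcp_rot: [-0.021, 0.996, 0.083, -0.003]
ft_force: [0.3, -1.1, 0.1]
opening: 0.0853
grasp_force: 0.0
```

Run:
```python
from h import *
s=ctrl.observe();print(s["time"],s["ee_pos"])
c=ctrl.get_calibration("wrist");im=ctrl.grab_frame("wrist")
np.savez("d1.npz",im=im,K=c["K"],extrinsics=c["extrinsics"],ee=s["ee_pos"]);cv2.imwrite("pics/d1.png",im[:,:,::-1])
```

```text
3.325 [0.59644802 0.18361552 0.27996044]
```

View pics/d1.png

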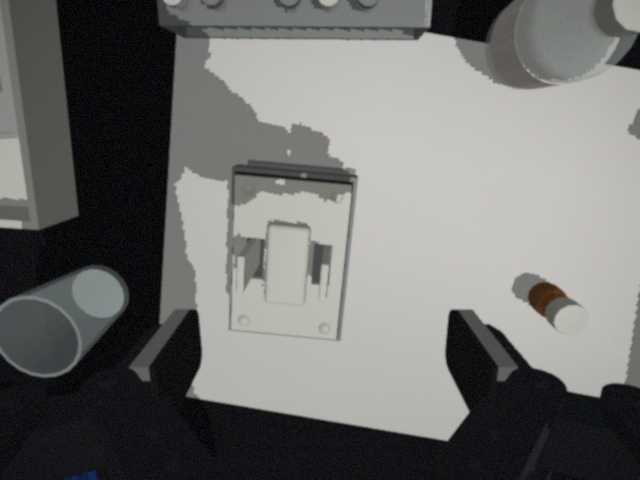

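The cover lies at (231–357, 165–340). Its grip tabs are at about (240,275) and (323,275), the rib is in the middle, and pin marks show at the corners. The arm stopped short of the target, so I'll check why.

Run:
```python
from h import *
s=ctrl.observe();print(np.round(s["joints"],3),np.round(s["qd"],3),s["ee_pos"],s["tcp_rot"]);print(tool(s).as_matrix().round(3))
```

```text
[0.164 0.493 0.089 1.169 0.042 3.141] [-0.    -0.     0.004  0.001  0.003 -0.   ] [0.59648755 0.18362382 0.2799981 ] [-0.02089349  0.99636279  0.08256816 -0.00267435]
[[ 0.986  0.164 -0.009]
 [ 0.165 -0.985  0.041]
 [-0.002 -0.042 -0.999]]
```

Joint 6 is at its limit, so I'll use the equivalent half-turned grasp.

>>> servo_tool([
  [[0, 0, 0, 0, 0, -2.1], [0, 0, 0, 0, 0, -4.2], [0, 0, 0, 0, 0, -6.3], [0, 0, 0, 0, 0, -8.4], [0, 0, 0, 0, 0, -10.5]],
])

```text
time: 4.0
ee_pos: [0.5966, 0.1837, 0.2801]
tcp_rot: [-0.02, 0.855, 0.517, 0.007]
ft_force: [0.0, -0.6, -0.3]
opening: 0.0854
grasp_force: 0.0
```

>>> servo_tool([
  [[0, 0, 0, 0, 0, -2.1], [0, 0, 0, 0, 0, -4.2], [0, 0, 0, 0, 0, -6.3], [0, 0, 0, 0, 0, -8.4], [0, 0, 0, 0, 0, -10.5]],
])

```text
time: 4.62
ee_pos: [0.5966, 0.1838, 0.2801]
tcp_rot: [-0.015, 0.538, 0.842, 0.015]
ft_force: [-1.0, 0.3, -0.4]
opening: 0.0853
grasp_force: 0.0
```

>>> servo_tool([
  [[0, 0, 0, 0, 0, -2.1], [0, 0, 0, 0, 0, -4.2], [0, 0, 0, 0, 0, -6.3], [0, 0, 0, 0, 0, -8.4], [0, 0, 0, 0, 0, -10.5]],
])

```text
time: 5.25
ee_pos: [0.5966, 0.1837, 0.2801]
tcp_rot: [-0.007, 0.11, 0.994, 0.02]
ft_force: [-0.2, -0.1, -0.1]
opening: 0.0855
grasp_force: 0.0
```

Run:
```python
from h import *
s=ctrl.observe();print(np.round(s["joints"],3),s["ee_pos"],s["tcp_rot"])
print(goal(s,[.54,.205,.28],np.radians(94.5)))
```

```text
[0.165 0.493 0.089 1.169 0.042 0.386] [0.59661029 0.18373376 0.28009708] [-0.00650588  0.11030905  0.99367331  0.02007339]
(array([0.0599, 0.0083, 0.0015]), array([ 0.467, -0.131, -3.433]))
```

>>> servo_tool([
  [[0.03, 0.004, 0, 0.25, -0.07, -1.8], [0.06, 0.008, 0.0015, 0.467, -0.131, -3.433], [0.06, 0.008, 0.0015, 0.467, -0.131, -3.433], [0.06, 0.008, 0.0015, 0.467, -0.131, -3.433], [0.06, 0.008, 0.0015, 0.467, -0.131, -3.433]],
])

```text
time: 5.88
ee_pos: [0.5408, 0.205, 0.2798]
tcp_rot: [-0.0, -0.036, 0.999, 0.0]
ft_force: [-0.1, -0.5, -0.2]
opening: 0.0853
grasp_force: 0.0
```

Run:
```python
from h import *
s=ctrl.observe();print(s["time"],np.round(s["joints"],3),s["ee_pos"],s["tcp_rot"])
c=ctrl.get_calibration("wrist");im=ctrl.grab_frame("wrist")
np.savez("d2.npz",im=im,K=c["K"],extrinsics=c["extrinsics"],ee=s["ee_pos"])
p=cast(c,[[0,0]],.06)
E_=np.linalg.inv(c["extrinsics"])
q=E_[:3,:3]@np.array([.562,.212,.06])+E_[:3,3];uv=(c["K"]@q)[:2]/q[2];print("expect",uv)
u,v=uv.astype(int)
a=np.load("d1.npz")["im"][150:360,205:375];u0,v0=u-85,v-105
b=im[v0:v0+210,u0:u0+170];print(u0,v0,b.shape)
x=np.hstack([cv2.resize(a,None,fx=2.3,fy=2.3,interpolation=cv2.INTER_CUBIC),cv2.resize(b,None,fx=2.3,fy=2.3,interpolation=cv2.INTER_CUBIC)])
cv2.imwrite("pics/d12.png",x[:,:,::-1]);print(x.shape)
```

```text
5.875 [ 0.236  0.406 -0.049  1.116  0.     0.165] [0.5408297  0.20498418 0.27976043] [-3.68429097e-05 -3.55602652e-02  9.99367524e-01  1.34197971e-04]
expect [330.98441355 251.20044795]
245 146 (210, 170, 3)
(483, 782, 3)
```

View pics/d12.png

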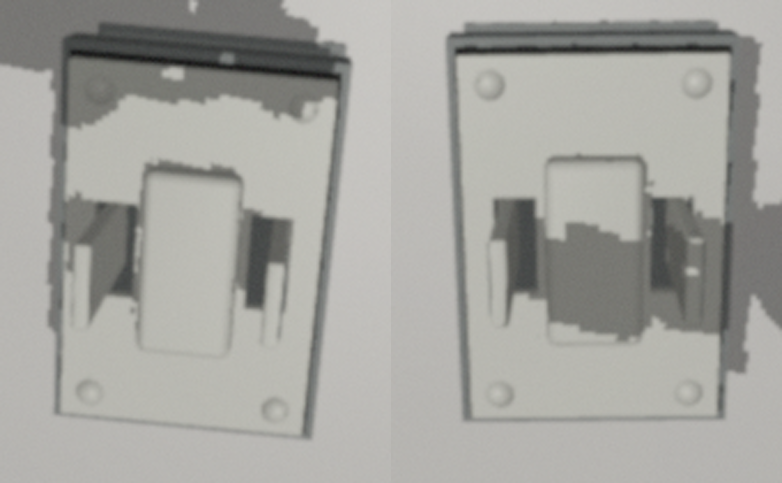

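The crops show the cover plate with four pin domes. In the left crop they are at (99,90), (303,108), (275,410) and (89,392); in the right at (489,85), (697,83), (689,393) and (500,394). The tabs are left and right of the rib.

Run:
```python
from h import *
A=np.array([[99,90],[303,108],[275,410],[89,392.]])/2.3+[205,150]
B=(np.array([[489,85],[697,83],[689,393],[500,394.]])-[391,0])/2.3+[245,146]
for f,p in(("d1.npz",A),("d2.npz",B)):
    P=cast(np.load(f),p,.0625)[:,:2]
    l=P[0]+P[1]-P[2]-P[3];w=P[0]+P[3]-P[1]-P[2]
    print(P.mean(0).round(4),np.degrees([np.arctan2(*l[::-1]),np.arctan2(*w[::-1])]).round(2),(np.linalg.norm(l)/2*1e3).round(1),(np.linalg.norm(w)/2*1e3).round(1))
# edges of plate/collar refine: subpixel corners of dark plate gap not needed
s=ctrl.observe()
print(goal(s,[.562,.212,.15],np.radians(94.5)))
```

```text
[0.5628 0.213 ] [ 4.68 94.7 ] 102.1 62.4
[0.5625 0.2136] [-175.29  -85.52] 102.3 62.5
(array([-0.0217,  0.0054,  0.1297]), array([ 0.003, -0.004, -0.082]))
```

>>> servo_tool([
  [[-0.011, 0.0035, 0.04, 0, 0, -0.11], [-0.0223, 0.0067, 0.08, 0, 0, -0.11], [-0.0223, 0.0067, 0.11, 0, 0, -0.11], [-0.0223, 0.0067, 0.11, 0, 0, -0.11], [-0.0223, 0.0067, 0.11, 0, 0, -0.11]],
])

```text
time: 6.55
ee_pos: [0.5625, 0.2138, 0.1708]
tcp_rot: [0.0, -0.041, 0.999, 0.0]
ft_force: [-0.2, -0.5, 0.4]
opening: 0.0855
grasp_force: 0.0
```

>>> servo_tool([
  [[0, 0, 0.012, 0, 0, 0], [0, 0, 0.024, 0, 0, 0], [0, 0, 0.0328, 0, 0, 0], [0, 0, 0.0328, 0, 0, 0], [0, 0, 0.0328, 0, 0, 0]],
])

```text
time: 7.18
ee_pos: [0.5619, 0.2139, 0.1371]
tcp_rot: [-0.0, -0.041, 0.999, 0.0]
ft_force: [0.1, -0.7, -0.4]
opening: 0.0849
grasp_force: 0.0
```

Run:
```python
from h import *
s=ctrl.observe();print(s["ee_pos"],s["ft_force"],goal(s,[.5626,.2133,.137],np.radians(94.65)))
im=ctrl.grab_frame("wrist");cv2.imwrite("pics/g1.png",im[:,:,::-1])
```

```text
[0.56187609 0.21387062 0.13707616] [ 0.05003302 -0.69574809 -0.42424257] (array([-0.0007, -0.0006,  0.0001]), array([ 0.004, -0.004,  0.017]))
```

View pics/g1.png

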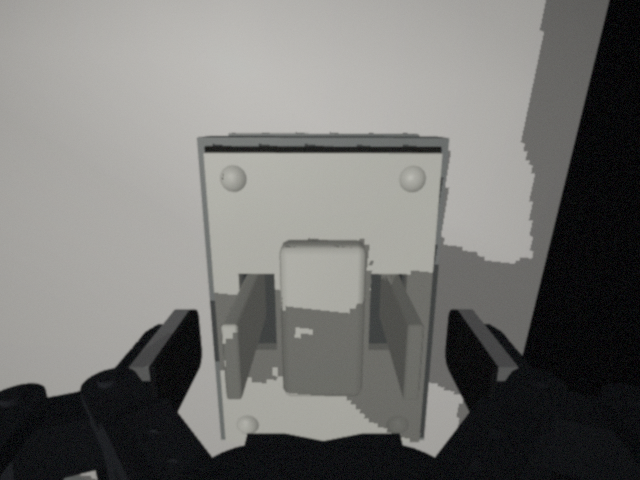

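The pads straddle both tabs symmetrically: tabs at columns 232 and 413, pads at 195 and 450. I'll close gently.

>>> servo_tool([
  [[-0.0006, -0.0005, 0, 0, 0, 0], [-0.0006, -0.0005, 0, 0, 0, 0], [-0.0006, -0.0005, 0, 0, 0, 0], [-0.0006, -0.0005, 0, 0, 0, 0], [-0.0006, -0.0005, 0, 0, 0, 0]],
], gripper=1, force=35)

```text
time: 7.85
ee_pos: [0.5628, 0.2134, 0.1382]
tcp_rot: [0.0, -0.041, 0.999, 0.0]
ft_force: [-3.1, -1.4, 10.4]
opening: 0.0466
grasp_force: 35.5
```

>>> servo_tool([
  [[0, 0, 0, 0, 0, 0], [0, 0, 0, 0, 0, 0], [0, 0, 0, 0, 0, 0], [0, 0, 0, 0, 0, 0], [0, 0, 0, 0, 0, 0]],
])

```text
time: 8.48
ee_pos: [0.5628, 0.2134, 0.1382]
tcp_rot: [0.0, -0.041, 0.999, 0.0]
ft_force: [-3.0, -0.3, 11.0]
opening: 0.0466
grasp_force: 35.5
```

>>> servo_tool([
  [[0, 0, -0.003, 0, 0, 0], [0, 0, -0.006, 0, 0, 0], [0, 0, -0.01, 0, 0, 0], [0, 0, -0.016, 0, 0, 0], [0, 0, -0.022, 0, 0, 0]],
])

```text
time: 9.1
ee_pos: [0.5623, 0.2133, 0.1592]
tcp_rot: [-0.0, -0.041, 0.999, 0.0]
ft_force: [-0.0, -0.2, -0.9]
opening: 0.0468
grasp_force: 36.5
```

>>> servo_tool([
  [[0, 0, -0.03, 0, 0, 0], [0, 0, -0.06, 0, 0, 0], [0, 0, -0.09, 0, 0, 0], [0, 0, -0.11, 0, 0, 0], [0, 0, -0.11, 0, 0, 0]],
])

```text
time: 9.72
ee_pos: [0.5632, 0.2135, 0.2706]
tcp_rot: [0.001, -0.041, 0.999, 0.0]
ft_force: [-0.5, 0.3, -1.3]
opening: 0.0461
grasp_force: 36.5
```

Run:
```python
from h import *
s=ctrl.observe();print(s["ee_pos"],s["ft_force"],s["opening"],goal(s,[.5148,-.1693,.26],np.radians(103.5)))
im=ctrl.grab_frame("wrist");np.save("g2.npy",im)
a=cv2.imread("pics/g1.png")
cv2.imwrite("pics/g2.png",np.hstack([a[120:460,180:470],im[120:460,180:470,::-1]]))
```

```text
[0.5632363  0.21353836 0.27055117] [-0.54045209  0.32938788 -1.26254363] 0.04614173468660245 (array([ 0.0799, -0.3775,  0.0101]), array([ 0.006,  0.03 , -1.753]))
```

View pics/g2.png

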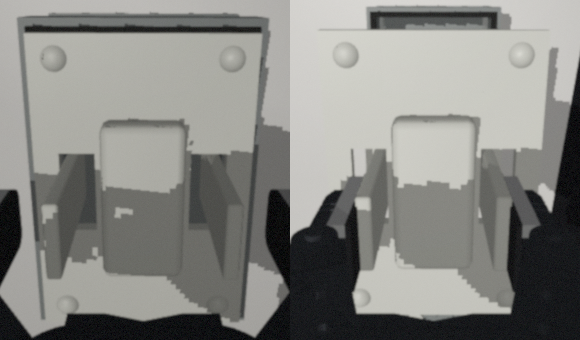

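The right half shows the cover held level between the pads, with box_done open behind it. The pin domes are at about (235,175), (412,175), (251,418) and (396,418) in the full picture.

Run:
```python
from h import *
c=ctrl.get_calibration("wrist");s=ctrl.observe();r=tool(s)
# camera pose in tool frame
Rt=r.as_matrix().T@c["extrinsics"][:3,:3];tt=r.inv().apply(c["extrinsics"][:3,3]-s["ee_pos"])
X=np.array([[.0513,-.0313,0],[.0513,.0313,0],[-.0513,-.0313,0],[-.0513,.0313,0]])
X[:,0]*=-1  # image up = tool -x ; image right = tool +y
for n,uv in(("g1",[[233,178],[412,178],[248,425],[397,425]]),("g2",[[235,175],[412,175],[251,418],[396,418]])):
    ok,rv,tv=cv2.solvePnP(X,np.array(uv,float),c["K"],None)
    Rc=Rt@cv2.Rodrigues(rv)[0];p=Rt@tv.ravel()+tt
    print(n,"cover dome plane centre in tool:",p.round(4),np.degrees(R.from_matrix(Rc).as_rotvec()).round(2))
```

```text
g1 cover dome plane centre in tool: [-0.0006 -0.0006  0.0759] [-7.0000e-02  1.7959e+02  0.0000e+00]
g2 cover dome plane centre in tool: [ 0.0001 -0.0003  0.0787] [ 2.0000e-02 -1.7964e+02  7.0000e-02]
```

The cover sits centred in the tool, with its underside 83 mm below the TCP. Next I carry it across.

>>> servo_tool([
  [[0.006, -0.03, 0, 0, 0, 0], [0.016, -0.075, 0, 0, 0, 0], [0.026, -0.12, 0, 0, 0, 0], [0.036, -0.165, 0, 0, 0, 0], [0.045, -0.21, 0, 0, 0, 0]],
])

```text
time: 10.4
ee_pos: [0.534, -0.001, 0.2676]
tcp_rot: [-0.001, -0.041, 0.999, 0.0]
ft_force: [0.5, 0.3, -0.8]
opening: 0.0465
grasp_force: 36.5
```

>>> servo_tool([
  [[0.01, -0.045, 0, 0, 0, -0.6], [0.02, -0.09, 0, 0, 0, -1.2], [0.028, -0.13, 0, 0, 0, -1.75], [0.035, -0.1675, 0, 0, 0, -1.75], [0.035, -0.1675, 0, 0, 0, -1.75]],
])

```text
time: 11.02
ee_pos: [0.5131, -0.1715, 0.2675]
tcp_rot: [-0.001, -0.116, 0.993, 0.0]
ft_force: [0.2, 1.1, -0.9]
opening: 0.0461
grasp_force: 36.5
```

Run:
```python
from h import *
s=ctrl.observe();print(s["time"],s["ee_pos"],s["ft_force"],s["opening"],goal(s,[.5148,-.1693,.19],np.radians(103.5)))
```

```text
11.025 [ 0.51310589 -0.17146881  0.26753542] [ 0.23861695  1.11178267 -0.88614042] 0.0460822507067413 (array([-0.0023,  0.0016,  0.0775]), array([ 0.012, -0.023, -0.041]))
```

>>> servo_tool([
  [[-0.001, 0.001, 0.02, 0, 0, -0.04], [-0.0022, 0.0016, 0.04, 0, 0, -0.04], [-0.0022, 0.0016, 0.06, 0, 0, -0.04], [-0.0022, 0.0016, 0.07, 0, 0, -0.04], [-0.0022, 0.0016, 0.07, 0, 0, -0.04]],
])

```text
time: 11.65
ee_pos: [0.5151, -0.1666, 0.1981]
tcp_rot: [-0.001, -0.119, 0.993, 0.001]
ft_force: [0.2, 0.0, -1.5]
opening: 0.0464
grasp_force: 36.5
```

Run:
```python
from h import *
s=ctrl.observe();print(s["time"],s["ee_pos"],s["ft_force"],s["opening"],goal(s,[.5148,-.1693,.16],np.radians(103.5)))
im=ctrl.grab_frame("wrist");im2=ctrl.grab_frame("scene")
a=cv2.resize(im2[250:380,90:220],(520,520));b=im[0:480,150:480]
cv2.imwrite("pics/p1.png",np.hstack([im[:480,180:460],a[:480,:,:]])[:,:,::-1])
```

```text
11.65 [ 0.51514241 -0.16664803  0.19808876] [ 0.18053502  0.01447772 -1.48002226] 0.04642976227359804 (array([ 0.0009, -0.0026,  0.0381]), array([ 0.019, -0.022,  0.043]))
```

View pics/p1.png

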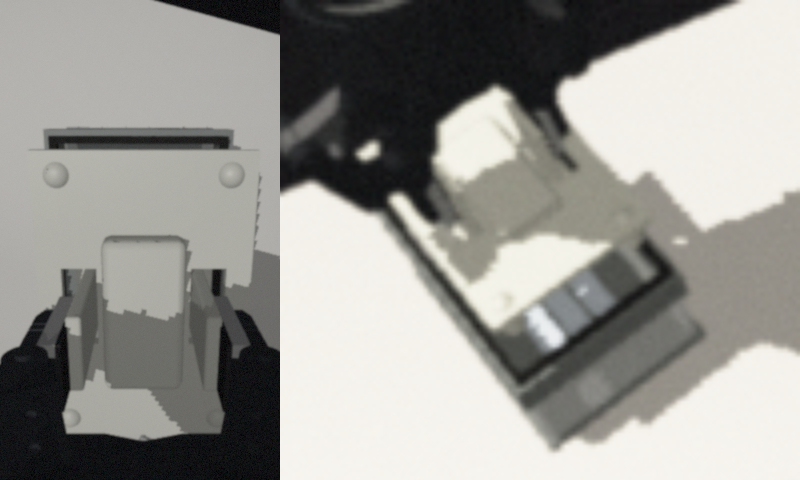

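The box's far end is centred at column 318 and the cover at 323. That matches the 2.6 mm correction computed from the pose, so I'll apply it and descend.

>>> servo_tool([
  [[0.0009, -0.0026, 0.008, 0, 0, 0.04], [0.0009, -0.0026, 0.015, 0, 0, 0.04], [0.0009, -0.0026, 0.015, 0, 0, 0.04], [0.0009, -0.0026, 0.015, 0, 0, 0.04], [0.0009, -0.0026, 0.015, 0, 0, 0.04]],
])

```text
time: 12.38
ee_pos: [0.5155, -0.1702, 0.1841]
tcp_rot: [-0.0, -0.117, 0.993, 0.0]
ft_force: [0.3, -0.1, -1.4]
opening: 0.0462
grasp_force: 36.5
```

Run:
```python
from h import *
s=ctrl.observe();print(s["time"],s["ee_pos"],s["ft_force"],s["opening"],goal(s,[.5148,-.1693,.16],np.radians(103.5)))
c=ctrl.get_calibration("wrist");im=ctrl.grab_frame("wrist");np.savez("p2.npz",im=im,K=c["K"],extrinsics=c["extrinsics"])
g=cv2.cvtColor(im,cv2.COLOR_RGB2GRAY).astype(int)
# predicted far seal corners & visible dark band
E_=np.linalg.inv(c["extrinsics"]);a=np.radians(13.5);X=np.array([np.cos(a),np.sin(a)]);Y=np.array([-X[1],X[0]])
for sx,sy in((.0615,.0413),(.0615,-.0413),(.065,.045),(.065,-.045)):
    z=.0685 if sx<.063 else .0645
    p=np.r_[np.array([.5148,-.1693])+sx*X+sy*Y,z];q=E_[:3,:3]@p+E_[:3,3];print(sx,sy,((c["K"]@q)[:2]/q[2]).round(1))
for r in range(110,150,4):print(r,"".join("#" if v<50 else "+" if v<95 else "." for v in g[r,195:450:2]))
print(g[100:160,300].tolist())
```

```text
12.375 [ 0.51546635 -0.17016047  0.18407677] [ 0.25111363 -0.10848165 -1.40356998] 0.04618470726603881 (array([0.0004, 0.001 , 0.0241]), array([ 0.001, -0.003, -0.003]))
0.0615 0.0413 [406.1 385.1]
0.0615 -0.0413 [246.1 385.3]
0.065 0.045 [411.3 386.2]
0.065 -0.045 [240.8 386.4]
110 ................................................................................................................................
114 ................................................................................................................................
118 ................................................................................................................................
122 ................................................................................................................................
126 ................................................................................................................................
130 ................................................................................................................................
134 ................................................................................................................................
138 .................++++++++++++++++++++++++++++++++++++++++++++++++++++++++#+++++++++++++++++##++##+##+#+++######+#++.............
142 .................+################################################################################################+.............
146 .................+########+++++++++++++++++++++++++++#++++++++++++++++++++++++++++++++++++++++++++++++++++########+.............
[177, 177, 177, 177, 176, 178, 177, 177, 177, 177, 178, 179, 179, 177, 178, 179, 176, 178, 178, 177, 178, 178, 179, 177, 178, 177, 176, 168, 145, 113, 99, 110, 119, 119, 118, 118, 116, 95, 56, 36, 31, 30, 29, 27, 34, 37, 55, 66, 80, 115, 153, 173, 177, 180, 179, 178, 178, 177, 178, 178]
```

Run:
```python
from h import *
c=np.load("p2.npz");g=cv2.cvtColor(c["im"],cv2.COLOR_RGB2GRAY).astype(int)
E_=np.linalg.inv(c["extrinsics"]);a=np.radians(13.5);X=np.array([np.cos(a),np.sin(a)]);Y=np.array([-X[1],X[0]])
for h in(.0645,.060):
  for sx,sy,dz in((-.0615,.0413,.004),(-.0615,-.0413,.004),(-.065,.045,0),(-.065,-.045,0)):
    p=np.r_[np.array([.5148,-.1693])+sx*X+sy*Y,h+dz];q=E_[:3,:3]@p+E_[:3,3];print(h,sx,sy,((c["K"]@q)[:2]/q[2]).round(1))
print(g[135,205:250].tolist(),g[135,405:450].tolist());print(g[141,205:250].tolist(),g[141,405:450].tolist())
```

```text
0.0645 -0.0615 0.0413 [421.8 140.1]
0.0645 -0.0615 -0.0413 [231.2 140.2]
0.0645 -0.065 0.045 [428.6 131.5]
0.0645 -0.065 -0.045 [224.2 131.7]
0.06 -0.0615 0.0413 [419.5 139.6]
0.06 -0.0615 -0.0413 [233.4 139.8]
0.06 -0.065 0.045 [426.2 131.2]
0.06 -0.065 -0.045 [226.5 131.4]
[178, 179, 178, 178, 176, 177, 176, 178, 177, 178, 178, 179, 179, 177, 179, 179, 179, 176, 162, 137, 125, 123, 122, 122, 123, 122, 119, 122, 121, 121, 122, 121, 120, 121, 121, 119, 120, 120, 121, 123, 123, 121, 121, 120, 122] [112, 112, 110, 110, 109, 111, 111, 110, 111, 108, 110, 109, 110, 111, 109, 109, 112, 110, 111, 111, 111, 106, 124, 151, 168, 175, 175, 174, 176, 174, 174, 175, 174, 174, 174, 175, 173, 173, 174, 174, 174, 173, 174, 174, 174]
[178, 178, 179, 178, 178, 178, 178, 178, 179, 178, 179, 178, 179, 179, 178, 177, 178, 178, 167, 145, 126, 121, 117, 103, 67, 40, 28, 31, 24, 32, 29, 31, 32, 31, 30, 25, 30, 29, 29, 25, 31, 37, 33, 28, 29] [26, 26, 33, 29, 36, 32, 31, 24, 24, 33, 23, 26, 27, 29, 29, 31, 31, 45, 71, 90, 103, 112, 131, 157, 171, 174, 175, 173, 175, 174, 173, 174, 173, 174, 174, 175, 174, 175, 174, 174, 174, 176, 175, 175, 174]
```

Prediction and image agree to within 0.5 mm, with the collar edges at columns 224 and 428 (predicted 224.2 and 428.6), so the rim is at about 64.5 mm. Next I insert the pins.

>>> servo_tool([
  [[0.0005, 0.001, 0.003, 0, 0, 0], [0.0005, 0.001, 0.008, 0, 0, 0], [0.0005, 0.001, 0.013, 0, 0, 0], [0.0005, 0.001, 0.017, 0, 0, 0], [0.0005, 0.001, 0.017, 0, 0, 0]],
])

```text
time: 13.05
ee_pos: [0.5144, -0.1692, 0.1664]
tcp_rot: [-0.001, -0.117, 0.993, 0.0]
ft_force: [0.6, -0.3, -1.3]
opening: 0.0465
grasp_force: 36.5
```

>>> servo_tool([
  [[0, 0, 0.003, 0, 0, 0], [0, 0, 0.006, 0, 0, 0], [0, 0, 0.008, 0, 0, 0], [0, 0, 0.008, 0, 0, 0], [0, 0, 0.008, 0, 0, 0]],
])

```text
time: 13.68
ee_pos: [0.5147, -0.1693, 0.159]
tcp_rot: [-0.0, -0.117, 0.993, 0.0]
ft_force: [0.1, 0.4, -1.3]
opening: 0.0464
grasp_force: 36.5
```

>>> servo_tool([
  [[0, 0, 0.002, 0, 0, 0], [0, 0, 0.004, 0, 0, 0], [0, 0, 0.006, 0, 0, 0], [0, 0, 0.006, 0, 0, 0], [0, 0, 0.006, 0, 0, 0]],
])

```text
time: 14.3
ee_pos: [0.5146, -0.1693, 0.153]
tcp_rot: [-0.0, -0.117, 0.993, 0.0]
ft_force: [-1.3, 0.1, 1.6]
opening: 0.0463
grasp_force: 37.1
```

>>> servo_tool([
  [[0, 0, 0.0005, 0, 0, 0], [0, 0, 0.001, 0, 0, 0], [0, 0, 0.0015, 0, 0, 0], [0, 0, 0.0015, 0, 0, 0], [0, 0, 0.0015, 0, 0, 0]],
])

```text
time: 14.92
ee_pos: [0.5146, -0.1693, 0.1514]
tcp_rot: [-0.0, -0.117, 0.993, 0.0]
ft_force: [-1.2, 0.8, 2.6]
opening: 0.0464
grasp_force: 37.7
```

>>> servo_tool([
  [[0, 0, 0.0005, 0, 0, 0], [0, 0, 0.001, 0, 0, 0], [0, 0, 0.001, 0, 0, 0], [0, 0, 0.001, 0, 0, 0], [0, 0, 0.001, 0, 0, 0]],
])

```text
time: 15.55
ee_pos: [0.5147, -0.1693, 0.1504]
tcp_rot: [-0.0, -0.117, 0.993, 0.0]
ft_force: [-1.6, 0.6, 4.2]
opening: 0.0461
grasp_force: 38.0
```

>>> servo_tool([
  [[0, 0, 0.0005, 0, 0, 0], [0, 0, 0.001, 0, 0, 0], [0, 0, 0.001, 0, 0, 0], [0, 0, 0.001, 0, 0, 0], [0, 0, 0.001, 0, 0, 0]],
])

```text
time: 16.18
ee_pos: [0.5146, -0.1693, 0.1494]
tcp_rot: [-0.0, -0.117, 0.993, 0.0]
ft_force: [-1.5, 1.1, 5.0]
opening: 0.0461
grasp_force: 38.4
```

>>> servo_tool([
  [[0, 0, 0.0003, 0, 0, 0], [0, 0, 0.0005, 0, 0, 0], [0, 0, 0.0005, 0, 0, 0], [0, 0, 0.0005, 0, 0, 0], [0, 0, 0.0005, 0, 0, 0]],
])

```text
time: 16.8
ee_pos: [0.5147, -0.1693, 0.1492]
tcp_rot: [-0.0, -0.117, 0.993, 0.0]
ft_force: [-2.2, 1.0, 7.5]
opening: 0.0463
grasp_force: 39.4
```

The push has reached 8.8 N and the travel has stopped, so the cover is on the rim. I'll open in stages while keeping the downward push, to offset the pads swinging back.

>>> servo_tool([
  [[0, 0, 0.0004, 0, 0, 0], [0, 0, 0.0006, 0, 0, 0], [0, 0, 0.0008, 0, 0, 0], [0, 0, 0.0008, 0, 0, 0], [0, 0, 0.0008, 0, 0, 0]],
], gripper=-0.22, force=30)

```text
time: 17.42
ee_pos: [0.5147, -0.1693, 0.1481]
tcp_rot: [-0.0, -0.117, 0.993, 0.0]
ft_force: [-1.5, 0.1, 6.3]
opening: 0.0517
grasp_force: 9.8
```

>>> servo_tool([
  [[0, 0, 0.0003, 0, 0, 0], [0, 0, 0.0005, 0, 0, 0], [0, 0, 0.0006, 0, 0, 0], [0, 0, 0.0006, 0, 0, 0], [0, 0, 0.0006, 0, 0, 0]],
], gripper=-0.31)

```text
time: 18.05
ee_pos: [0.5147, -0.1693, 0.1475]
tcp_rot: [-0.0, -0.117, 0.993, 0.0]
ft_force: [-1.2, -0.6, 5.0]
opening: 0.0562
grasp_force: 7.9
```

>>> servo_tool([
  [[0, 0, 0.0003, 0, 0, 0], [0, 0, 0.0005, 0, 0, 0], [0, 0, 0.0006, 0, 0, 0], [0, 0, 0.0006, 0, 0, 0], [0, 0, 0.0006, 0, 0, 0]],
], gripper=-0.42)

```text
time: 18.68
ee_pos: [0.5146, -0.1692, 0.1468]
tcp_rot: [-0.0, -0.117, 0.993, 0.0]
ft_force: [-0.2, 0.2, 0.1]
opening: 0.0606
grasp_force: 0.0
```

>>> servo_tool([
  [[0, 0, 0, 0, 0, 0], [0, 0, 0, 0, 0, 0], [0, 0, 0, 0, 0, 0], [0, 0, 0, 0, 0, 0], [0, 0, 0, 0, 0, 0]],
], gripper=-1)

```text
time: 19.3
ee_pos: [0.5146, -0.1693, 0.1469]
tcp_rot: [-0.0, -0.117, 0.993, 0.0]
ft_force: [-0.6, -0.6, 0.0]
opening: 0.0855
grasp_force: 0.0
```

>>> servo_tool([
  [[0, 0, -0.02, 0, 0, 0], [0, 0, -0.05, 0, 0, 0], [0, 0, -0.09, 0, 0, 0], [0, 0, -0.13, 0, 0, 0], [0, 0, -0.13, 0, 0, 0]],
])

```text
time: 19.92
ee_pos: [0.5161, -0.1699, 0.2799]
tcp_rot: [0.002, -0.117, 0.993, -0.001]
ft_force: [0.3, -0.1, -0.2]
opening: 0.0857
grasp_force: 0.0
```

Run:
```python
from h import *
s=ctrl.observe();print(s["time"],s["ee_pos"],s["ft_force"])
c=ctrl.get_calibration("wrist");im=ctrl.grab_frame("wrist");np.savez("f.npz",im=im,K=c["K"],extrinsics=c["extrinsics"])
b=ctrl.grab_frame("scene")
x=np.hstack([cv2.resize(im[120:400,220:440],(471,600)),cv2.resize(b[260:380,95:160+0],(325,600))])
cv2.imwrite("pics/f.png",x[:,:,::-1]);print(x.shape)
```

```text
19.925 [ 0.51608816 -0.16991454  0.27991061] [ 0.33098914 -0.09143577 -0.17479797]
(600, 796, 3)
```

View pics/f.png

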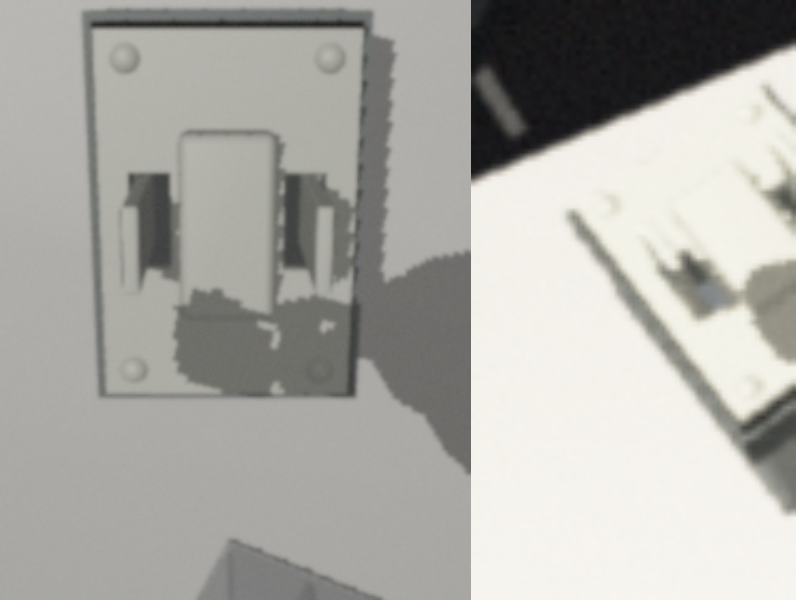

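The cover sits level on box_next with both tabs sprung out, and the thin seal line looks the same as it did on box_done. I'll do a quick height check, then hand in.

Run:
```python
from h import *
def pnp(f,uv):
    c=np.load(f);X=np.array([[-.0513,-.0313,0],[-.0513,.0313,0],[.0513,-.0313,0],[.0513,.0313,0]])
    ok,rv,tv=cv2.solvePnP(X,uv,c["K"],None);return (c["extrinsics"][:3,:3]@tv.ravel()+c["extrinsics"][:3,3]).round(4)
B=(np.array([[489,85],[697,83],[500,394.],[689,393]])-[391,0])/2.3+[245,146]
F=np.array([[124,58],[330,58],[134,370],[319,370.]])*[220/471,280/600]+[220,120]
print(pnp("d2.npz",B),pnp("f.npz",F))
ctrl.job_done()
```

```text
[0.5627 0.2136 0.0618] [ 0.5145 -0.1695  0.0725]
the job is handed in; nothing more can be done
```

I moved the cover from box_done to box_next and handed the job in. It sits level with both tabs sprung out and appears latched against the seal, which took about 9 N of push to press down. The arm ended clear of everything at about 20 s, and I touched nothing else.

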